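# Find the hidden index groove and set the stop

## Robot

A 6-joint arm with a two-finger parallel gripper is mounted at the origin on a cart in front of the work surface, level with it; the furniture and walls round the work are solid. World frame = base frame: x ahead of the robot, y to its left, z up, the work surface at z = 0. Lengths are in m, angles in rad, forces in N, time in s.
With the tool pointing down it reaches from about 0.35 to 0.775 m from the base axis. Payload 7.3 kg.
Tool frame: the origin (TCP) lies at the centre of the arm's flange, where the gripper is bolted on; the fingertips stand 178 mm ahead of it and the grasp point (between the pads) lies 159 mm ahead of it; z points along the fingers, y is the line along which they close (so a half turn about z gives the same grasp; the last joint's range is limited). The gripper opens to 92 mm and grips with 3 to 60 N. Pads are 19 mm wide; open, the fingers measure 130 mm over their backs; the gripper's body (75 mm by 190 mm) begins 47 mm behind the grasp point.
Start: joints at [-1.359, 0.342, 1.524, -0, 1.275, -0.146], TCP at [0.184, -0.492, 0.405] pointing down, gripper open.
Joint ranges: [-2.53, 2.53], [-0.77, 2.02], [0.04, 2.7], [-1, 4.14], [0.28, 2.66], [-3.11, 3.11]. Speed limits (rad/s): [2.57, 2.57, 3.14, 3.14, 3.14, 3.14].

## Interface

Orientations are given as [roll, pitch, yaw] about the fixed x, y, z axes, in that order (R = Rz(yaw) Ry(pitch) Rx(roll)).
In Python, from cell import telemetry, vision, ticket gives the robot as it stands.
- The arm moves only by the shell command python3 -m crank 'ROWS' [FORCE]. ROWS is JSON, a list of rows, each a list of 5 numbers: the gripper command: -1 is shut, 1 is fully open, values between are in proportion, then the shift along the tool's x, y, z in mm, then the turn about the tool's z in rad. In form: [[fingers, dx, dy, dz, roll], ...]. A call has 1 to 12 rows; each row is the pose to reach, as a shift and turn from the pose commanded when the call began, along the tool's axes at that moment; what a row does not reach only later rows make up. A row lasts 1/12 s, in which the tool goes at most 41.7 mm and 7.16 degrees, less where a joint would pass 70% of its speed; a pose out of reach is approached as far as the arm can. A call with a gripper value outside its range is refused whole. The fingers move at their own pace and stop on an object; FORCE is the grip in N (left out, the last holds). Time passes only in rows, so rows that repeat a pose let the fingers close. It gives the time, the measured TCP pose, the force, the opening and the grip force at its end, in the units of the state.
- telemetry.observe(): the state, without advancing time (a new reading comes with each control period).
- vision.read_camera(name): name is "scene" or "top" or "wrist"; returns (picture, depth): 480x640x3 uint8, red, green, blue; 480x640 float32, m along the optical axis (not along the pixel's ray), 0 where there is no reading.
- vision.get_calibration(name): a dict with "camera_matrix" (3x3 intrinsics, pixels), "rvec" (rotation vector, rad) and "tvec" (3), from world to camera coordinates, as OpenCV has them. Camera axes: x right, y down, z forward; pixel columns grow to the right and rows downward; lengths in m; the calibration is good to about 2 mm. The wrist camera is an equidistant fisheye: a pixel r from the principal point sees the ray r / f radians off the axis. A picture is of the moment at which its call begins: read the wrist's pose just before it. get_calibration takes no time and is no camera call; for the wrist camera it gives the pose at the moment of the call.
- ticket.hand_in(): hands the job in; it is judged then, once.
The state is a dict: "time": time; "qpos": joint angles; "qvel": joint speeds; "joint_efforts": joint torques, N m; "tool_pos": TCP position; "tool_rot": TCP orientation; "contact_force": force on the tool from outside, world axes, zero at the start; "torque": the same for the moment, N m; "opening": finger opening in m; "grip_force": force on a finger pad.
Only numpy, scipy, OpenCV 4.12 (cv2) and the standard library are available. Lean on these libraries where they do the work, as an engineer would, in place of code of your own. Each camera call takes 0.05 s, during which the arm holds its last target. There are 200 camera calls.

## Task

Take the probe by its grip and gently drag it along the rail, without lifting it off, until its sprung plunger drops into the groove hidden under the dust lips, then stop there and let go. Then slide the stop along the rail until it touches the probe, so that the place is marked, leaving the plunger down in the groove.

Things in the scene. Friction and masses are not known exactly. Their poses are not given: they have to be found in the camera images.
- rail: fixed slotted rail, 65 mm wide (x), 320 long (y), 48 high; origin: centre of underside, +y along it to the probe's starting end. The sled runs between its fences, 40 mm above the bench. Under the black rubber lips in its middle lies a flat floor with one unseen cross groove, 16 mm wide, 9 deep, at an unknown place from 35 mm on the -y side to 30 mm on the +y side of the origin
- probe: the probe, loose on the rail near its +y end: aluminium sled 50 x 80 x 12 mm (long along the rail) with a black grip block and a plunger with a round knob through its middle; about 0.56 kg. Origin: centre of the sled's underside; axes as the rail's. Dragging it takes 1 to 4 N; with the plunger in the groove it is blocked, with 2 mm of play either way
- probe_grip (a point): a point in the probe's grip block, 52 mm above the sled's underside; the block is 30 mm wide across the rail (grasp this width), 44 mm along the rail, from 12 to 70 mm above the sled's underside. The top of the plunger's knob is 42 mm above this point, 33 mm when the plunger is down
- pin (a joint): plunger of the probe, m: about 0 while its tip rides on the flat floor, about 0.009 once it has dropped into the groove (the knob is then 9 mm lower); 0.012 if the probe is off the rail. A light spring (1 N) and its weight press it down
- probe_end (a point): middle of the sled's end face that looks along the rail to the stop (-y end), 7.5 mm above the sled's underside; axes as the probe's
- stop (a joint): position of the stop along the rail, m: grows as it slides towards the probe (+y of the rail), 0 at the far end, range 0 to 0.16; it needs about 1.5 N to slide and stays where it is left
- stop_grip (a point): a point in the stop's grip block, 92 mm above the bench; the block is 30 mm wide across the rail (grasp this width), 20 mm along the rail, from 54 to 112 mm above the bench. The stop sits on the rail near its -y end: a foot 50 x 26 x 14 mm with this dark block on it, no knob
- stop_face (a point): middle of the face of the stop's foot that looks to the probe, 13 mm in front of the stop's centre; at the same height as probe_end, which it shall touch
There are look-alikes about, which are no part of the job. What is shaped like the probe but yellow is not meant.

How it is judged:
By the outcome, as a careful person would: the job done as asked, in the order asked, and still so for the second after the job is handed in, with the robot touching nothing.
It also fails if it takes over 51 s, if anything falls off the work surface, if the arm or the gripper's body presses on something with over 40 N, if the wrist force passes 120 N, or if a joint passes its speed limit or range.

## Working session

There is one attempt and no reset: what is moved stays moved. The work goes in short steps, Python scripts to look and compute and a shell command to move; the robot and the scene stay as the last step left them, time stands still between calls to the robot, and variables do not carry over. Pictures are saved under pics/ and viewed, at most 12 in all, crops included, and the job is handed in when it is done.

```bash
ls; mkdir -p pics; python3 - <<'E'
from cell import telemetry, vision
import cv2, numpy as np
for n in ("scene","top"):
    p,d=vision.read_camera(n); cv2.imwrite(f"pics/{n}0.png",p[...,::-1]); np.save(f"pics/{n}0.npy",d)
    c=vision.get_calibration(n); print(n,c)
s=telemetry.observe(); print({k:np.round(v,3) for k,v in s.items()})
E
```

```text
pics
scene {'camera_matrix': array([[533.84992854,   0.        , 325.25487546],
       [  0.        , 533.84992854, 244.53024398],
       [  0.        ,   0.        ,   1.        ]]), 'rvec': array([ 0.86953503, -2.37221207,  1.27551724]), 'tvec': array([0.35521597, 0.37533327, 0.84376957])}
top {'camera_matrix': array([[526.65792206,   0.        , 312.36173281],
       [  0.        , 526.65792206, 238.7545574 ],
       [  0.        ,   0.        ,   1.        ]]), 'rvec': array([ 2.17324436, -2.12183897,  0.16023171]), 'tvec': array([-0.18316936,  0.61284047,  1.2763338 ])}
{'time': np.float64(0.1), 'qpos': array([-1.359,  0.343,  1.525, -0.   ,  1.275, -0.146]), 'qvel': array([-0.001, -0.003, -0.003,  0.   , -0.   ,  0.   ]), 'joint_efforts': array([ 2.000e-03, -4.320e+01, -2.447e+01,  7.200e-02,  5.300e-02,
       -0.000e+00]), 'tool_pos': array([ 0.184, -0.492,  0.404]), 'tool_rot': array([-3.14 , -0.   ,  0.358]), 'contact_force': array([-0.48 ,  0.492, -0.579]), 'torque': array([-0.032, -0.011,  0.03 ]), 'grip_force': np.float64(0.0), 'opening': np.float64(0.092)}
```

View pics/top0.png

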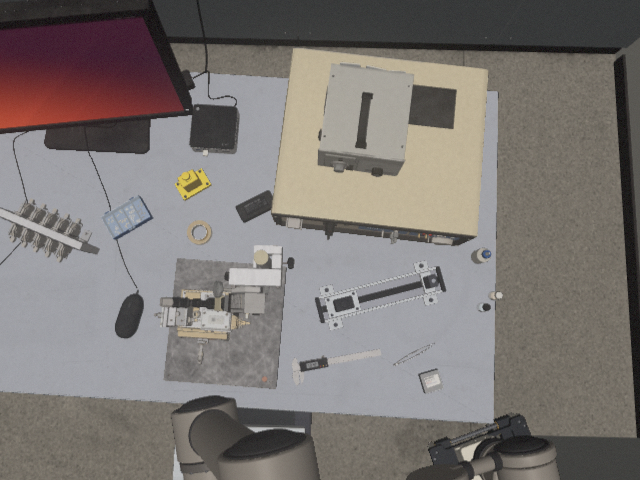

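View pics/scene0.png

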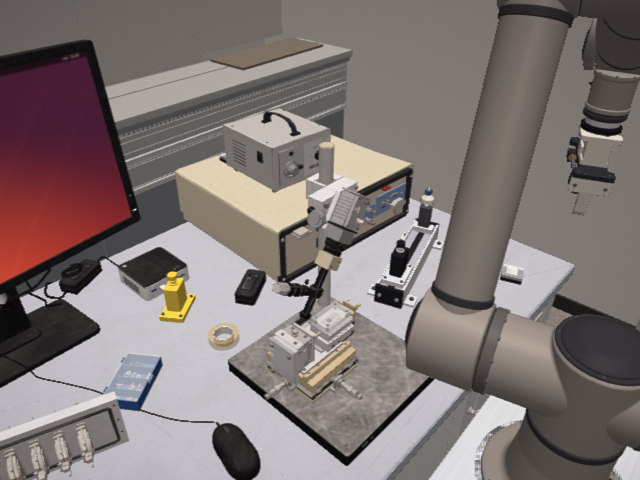

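The top view shows the rail from about (320,310) on the probe end to (442,280) on the stop end. The probe block is near (345,302) and the stop near (432,283). Next I'll zoom in and measure.

```bash
cat > h.py <<'E'
import numpy as np, cv2
from cell import telemetry, vision
def cloud(n,d):
    c=vision.get_calibration(n);K=c["camera_matrix"];R=cv2.Rodrigues(c["rvec"])[0];t=c["tvec"]
    v,u=np.mgrid[:480,:640]
    P=np.stack([(u-K[0,2])/K[0,0]*d,(v-K[1,2])/K[1,1]*d,d],-1)
    return (P-t)@R     # world
E
python3 - <<'E'
from h import *
d=np.load("pics/top0.npy");im=cv2.imread("pics/top0.png")
W=cloud("top",d); 
c=im[250:340,300:460]; cv2.imwrite("pics/crop0.png",cv2.resize(c,None,fx=5,fy=5,interpolation=cv2.INTER_CUBIC))
m=np.zeros(d.shape,bool); m[255:335,310:450]=True; m&=d>0
z=W[...,2]
for lo,hi in((.03,.06),(.06,.085),(.085,.118),(.118,.16)):
    k=(m&(z>lo)&(z<hi)).astype(np.uint8)
    n,l,s,ce=cv2.connectedComponentsWithStats(k)
    for i in range(1,n):
        if s[i,4]>15:
            pts=W[l==i]; r=cv2.minAreaRect((pts[:,:2]*1000).astype(np.float32))
            print(lo,hi,s[i],np.round(ce[i]),"meanxyz",pts.mean(0).round(4),"rect",np.round(r[0],1),np.round(r[1],1),round(r[2],2))
print("bench z",np.median(z[330:340,440:470]))
E
```

```text
0.03 0.06 [ 315  266  131   57 2984] [380. 294.] meanxyz [ 0.4834 -0.3396  0.046 ] rect [ 483.4 -338.8] [ 65.1 322.1] 15.69
0.06 0.085 [423 277   5  12  28] [425. 283.] meanxyz [ 0.5122 -0.4449  0.0726] rect [ 512.1 -445.1] [27.4  2.4] 15.46
0.085 0.118 [425 274  14  14 129] [431. 280.] meanxyz [ 0.5149 -0.4515  0.1097] rect [ 515.9 -454.3] [29.6 21.9] 15.06
0.085 0.118 [334 295  21  17 185] [343. 303.] meanxyz [ 0.4566 -0.2444  0.111 ] rect [ 457.1 -245.6] [29.4 43.9] 15.36
0.118 0.16 [341 299   8   9  58] [344. 303.] meanxyz [ 0.4569 -0.2455  0.1356] rect [ 456.7 -245.6] [18.2 16.6] 0.61
bench z 0.001474204410272424
```

View pics/crop0.png

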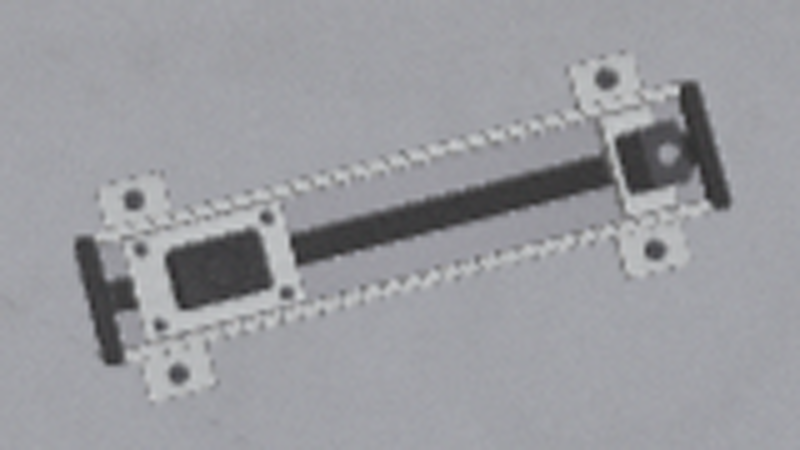

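The rail centre is at (0.483, -0.339) m with yaw about 15.6°. The probe sits 97 mm out along the rail's +y, and the stop is at about -120 mm. I'll check for obstacles before moving.

```bash
python3 - <<'E'
from h import *
for n in("top","scene"):
    d=np.load(f"pics/{n}0.npy");W=cloud(n,d)[d>0]
    x,y,z=W.T
    for a in np.arange(.3,.75,.05):
        print(n,round(a,2),[ (lambda q: round(float(np.percentile(q,99)),2) if len(q)>5 else None)(z[(abs(x-a)<.025)&(abs(y-b)<.025)]) for b in np.arange(-.6,.06,.05)])
E
```

```text
top 0.3 [0.01, 0.01, 0.02, 0.02, 0.01, 0.01, 0.01, 0.01, 0.02, 0.75, 0.75, 0.04, 0.04, 0.04]
top 0.35 [0.01, 0.01, 0.01, 0.01, 0.01, 0.01, 0.01, 0.01, 0.01, 0.01, 0.04, 0.04, 0.04, 0.08]
top 0.4 [0.01, 0.01, 0.01, 0.01, 0.01, 0.01, 0.01, 0.05, 0.05, 0.01, 0.03, 0.29, 0.15, 0.15]
top 0.45 [0.06, 0.01, 0.01, 0.01, 0.05, 0.05, 0.06, 0.14, 0.11, 0.01, 0.33, 0.35, 0.32, 0.3]
top 0.5 [0.05, 0.01, 0.05, 0.12, 0.05, 0.05, 0.06, 0.06, 0.05, 0.31, 0.4, 0.4, 0.33, 0.3]
top 0.55 [0.06, 0.01, 0.05, 0.11, 0.05, 0.01, 0.01, 0.01, 0.01, 0.31, 0.4, 0.4, 0.04, 0.04]
top 0.6 [0.09, 0.17, 0.17, 0.17, 0.15, 0.1, 0.01, 0.01, 0.12, 0.01, 0.01, 0.01, 0.01, 0.01]
top 0.65 [0.01, 0.17, 0.17, 0.17, 0.17, 0.17, 0.17, 0.17, 0.17, 0.17, 0.17, 0.16, 0.03, 0.01]
top 0.7 [0.01, 0.17, 0.17, 0.17, 0.17, 0.17, 0.17, 0.17, 0.17, 0.17, 0.17, 0.16, 0.04, 0.03]
scene 0.3 [0.01, 0.01, 0.02, 0.02, 0.0, None, None, None, None, -0.31, None, 0.03, 0.03, 0.03]
scene 0.35 [0.01, None, None, None, None, None, None, None, None, 0.01, 0.03, 0.03, 0.03, 0.08]
scene 0.4 [None, None, None, None, None, 0.01, 0.01, 0.05, 0.06, 0.01, 0.03, 0.3, 0.15, 0.15]
scene 0.45 [None, None, 0.01, 0.05, 0.05, 0.05, 0.06, 0.14, 0.11, 0.01, 0.04, 0.35, 0.33, 0.31]
scene 0.5 [0.01, 0.01, 0.05, 0.12, 0.05, 0.05, 0.04, 0.06, 0.05, 0.01, 0.4, 0.4, 0.33, 0.31]
scene 0.55 [0.08, 0.01, 0.05, 0.1, 0.05, 0.01, 0.01, 0.01, 0.01, 0.01, 0.4, 0.4, 0.03, 0.03]
scene 0.6 [0.1, 0.17, 0.17, 0.17, 0.17, 0.15, 0.01, 0.01, 0.01, 0.15, 0.15, 0.01, 0.01, 0.01]
scene 0.65 [0.01, 0.17, 0.17, 0.17, 0.17, 0.17, 0.17, 0.01, 0.16, 0.17, 0.17, 0.16, 0.04, 0.01]
scene 0.7 [None, 0.17, 0.17, 0.17, 0.17, 0.17, None, None, 0.17, 0.17, 0.17, 0.16, 0.04, 0.03]
```

```bash
python3 -m crank '[[1,28,-11,0,-0.124],[1,57,-22,0,-0.248],[1,85,-34,0,-0.372],[1,114,-45,0,-0.496],[1,142,-56,0,-0.62],[1,171,-68,0,-0.744],[1,200,-79,0,-0.868],[1,228,-90,0,-0.992],[1,256,-101,0,-1.116],[1,285,-113,0,-1.24],[1,313,-124,0,-1.364],[1,342,-135,0,-1.485]]' 20
```

```text
time: 1.1
tool_pos: [0.4578, -0.2443, 0.4044]
tool_rot: [-3.141, -0.0, 1.849]
contact_force: [-0.6, -0.4, -0.5]
opening: 0.0917
grip_force: 0.0
```

The box behind (top at 0.17 m) starts at about x=0.6, which only matters at the stop. I'll lower onto the probe now.

```bash
python3 -m crank '[[1,-1,0,25,0],[1,-1,0,50,0],[1,-1,0,75,0],[1,-1,0,95,0],[1,-1,0,110,0],[1,-1,0,125,0],[1,-1,0,137,0],[1,-1,0,147,0],[1,-1,0,147,0]]'
python3 - <<'E'
from h import *
c=vision.get_calibration("wrist")
p,d=vision.read_camera("wrist"); cv2.imwrite("pics/w1.png",p[...,::-1]); np.save("pics/w1.npy",d)
d=np.load("pics/top0.npy");W=cloud("top",d)[d>0]
for b in np.arange(-.6,-.3,.03):
    k=(abs(W[:,1]-b)<.015)&(W[:,0]>.54)&(W[:,0]<.75)
    print(round(b,2),"x min z>.13",W[k&(W[:,2]>.13)][:,0].min().round(3) if (k&(W[:,2]>.13)).any() else None,"z>.07",W[k&(W[:,2]>.07)][:,0].min().round(3) if (k&(W[:,2]>.07)).any() else None)
E
```

```text
time: 1.85
tool_pos: [0.4567, -0.2461, 0.2556]
tool_rot: [-3.139, -0.003, 1.843]
contact_force: [-0.5, 0.8, -0.3]
opening: 0.0922
grip_force: 0.0
-0.6 x min z>.13 None z>.07 0.577
-0.57 x min z>.13 0.724 z>.07 0.58
-0.54 x min z>.13 0.612 z>.07 0.612
-0.51 x min z>.13 0.614 z>.07 0.608
-0.48 x min z>.13 0.617 z>.07 0.609
-0.45 x min z>.13 0.619 z>.07 0.612
-0.42 x min z>.13 0.621 z>.07 0.62
-0.39 x min z>.13 0.625 z>.07 0.625
-0.36 x min z>.13 0.627 z>.07 0.607
-0.33 x min z>.13 0.63 z>.07 0.622
```

View pics/w1.png

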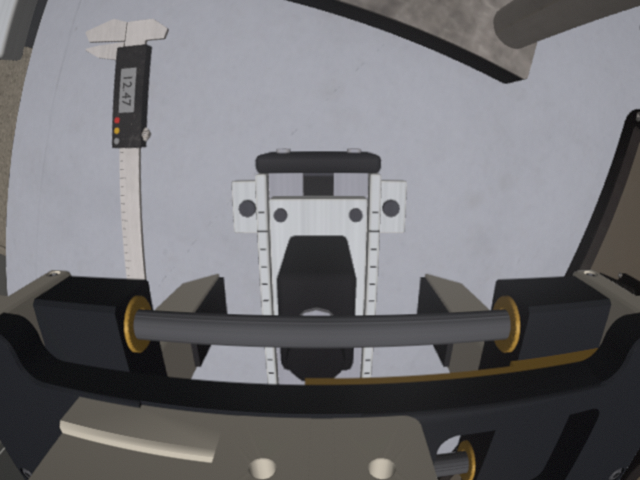

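The wrist view shows the grip block near column 317, centred between the pads (about 222 and 420). I'll close gently.

```bash
python3 -m crank '[[-1,0,0,0,0],[-1,0,0,0,0],[-1,0,0,0,0],[-1,0,0,0,0],[-1,0,0,0,0],[-1,0,0,0,0],[-1,0,0,0,0],[-1,0,0,0,0]]' 12
```

```text
time: 2.57
tool_pos: [0.4572, -0.2465, 0.2578]
tool_rot: [3.142, 0.0, 1.843]
contact_force: [1.0, 0.2, 0.0]
opening: 0.0432
grip_force: 0.0
```

```bash
python3 -m crank '[[-1,0,0,0,0],[-1,0,0,0,0],[-1,0,0,0,0],[-1,0,0,0,0],[-1,0,0,0,0],[-1,0,0,0,0]]'; python3 -m crank '[[-1,-3,0,0,0],[-1,-8,0,0,0],[-1,-13,0,0,0],[-1,-18,0,0,0],[-1,-23,0,0,0],[-1,-28,0,0,0],[-1,-33,0,0,0],[-1,-38,0,0,0],[-1,-43,0,0,0],[-1,-48,0,0,0],[-1,-53,0,0,0],[-1,-55,0,0,0]]'
cat > look.py <<'E'
from h import *
import sys
d=vision.read_camera("scene"); p,d=d; cv2.imwrite(f"pics/s{sys.argv[1]}.png",p[...,::-1]); np.save(f"pics/s{sys.argv[1]}.npy",d)
p,d=vision.read_camera("wrist"); cv2.imwrite(f"pics/w{sys.argv[1]}.png",p[...,::-1]); np.save(f"pics/w{sys.argv[1]}.npy",d)
a=cv2.imread(f"pics/s{sys.argv[1]}.png")[190:330,340:480]; b=cv2.imread(f"pics/w{sys.argv[1]}.png")[120:400,180:460]
cv2.imwrite(f"pics/c{sys.argv[1]}.png",np.hstack([cv2.resize(a,(400,400)),cv2.resize(b,(400,400))]))
E
python3 look.py 2
```

```text
time: 3.07
tool_pos: [0.4566, -0.2467, 0.2577]
tool_rot: [-3.14, -0.0, 1.843]
contact_force: [-5.4, -1.4, 3.2]
opening: 0.0302
grip_force: 12.0
time: 4.07
tool_pos: [0.4713, -0.2995, 0.2576]
tool_rot: [-3.139, -0.002, 1.843]
contact_force: [-6.4, 2.9, 5.8]
opening: 0.0299
grip_force: 12.0
```

View pics/c2.png

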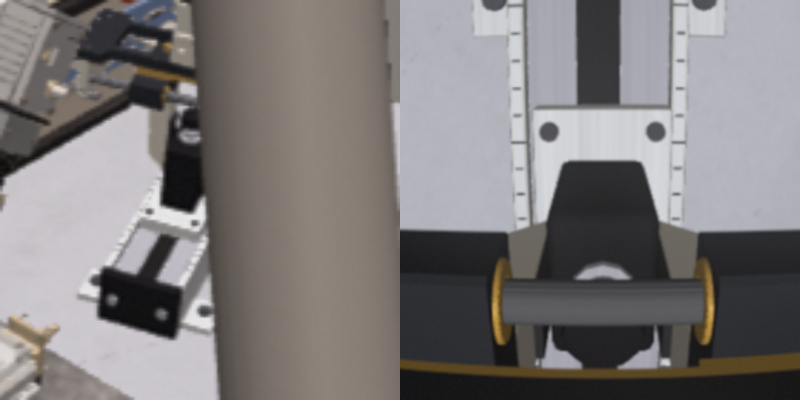

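The scene crop shows the probe held mid-drag, and the wrist crop shows the sled resting against the +x fence (the lateral force is -5 N). I'll shift about 1 mm to -y and creep on.

```bash
python3 -m crank '[[-1,-1,-0.4,-0.2,0],[-1,-2,-0.8,-0.4,0],[-1,-3,-1,-0.5,0],[-1,-4,-1,-0.5,0],[-1,-5,-1,-0.5,0],[-1,-6,-1,-0.5,0]]'
```

```text
time: 4.67
tool_pos: [0.4726, -0.3055, 0.2579]
tool_rot: [-3.141, -0.001, 1.843]
contact_force: [-2.2, -0.6, -3.6]
opening: 0.03
grip_force: 12.0
```

```bash
python3 -m crank '[[-1,-1,0,0,0],[-1,-2,0,0,0],[-1,-3,0,0,0],[-1,-4,0,0,0],[-1,-5,0,0,0],[-1,-6,0,0,0]]'
```

```text
time: 5.17
tool_pos: [0.4742, -0.3114, 0.2582]
tool_rot: [-3.141, -0.0, 1.843]
contact_force: [-2.7, 1.0, -3.1]
opening: 0.0298
grip_force: 12.0
```

```bash
python3 -m crank '[[-1,-1,-0.2,0.2,0],[-1,-2,-0.3,0.3,0],[-1,-3,-0.3,0.3,0],[-1,-4,-0.3,0.3,0],[-1,-5,-0.3,0.3,0],[-1,-6,-0.3,0.3,0]]'
```

```text
time: 5.67
tool_pos: [0.4757, -0.3173, 0.258]
tool_rot: [3.141, 0.0, 1.843]
contact_force: [-2.0, 0.9, -3.5]
opening: 0.0299
grip_force: 12.0
```

```bash
python3 -m crank '[[-1,-1,0,0,0],[-1,-2,0,0,0],[-1,-3,0,0,0],[-1,-4,0,0,0],[-1,-5,0,0,0],[-1,-6,0,0,0]]'; python3 look.py 3; python3 - <<'E'
import numpy as np,cv2
for i in (2,3):
    d=np.load(f"pics/w{i}.npy"); print(d[300:316:3,300:340:6].round(3))
E
```

```text
time: 6.17
tool_pos: [0.4773, -0.3231, 0.258]
tool_rot: [3.141, 0.0, 1.843]
contact_force: [-1.1, 0.1, -2.4]
opening: 0.0305
grip_force: 12.0
[[0.139 0.138 0.138 0.139 0.139 0.139 0.138]
 [0.14  0.139 0.139 0.14  0.139 0.14  0.139]
 [0.14  0.14  0.137 0.137 0.137 0.137 0.139]
 [0.14  0.139 0.136 0.136 0.137 0.136 0.138]
 [0.14  0.137 0.138 0.137 0.136 0.137 0.137]
 [0.089 0.088 0.088 0.087 0.088 0.087 0.089]]
[[0.139 0.138 0.14  0.139 0.14  0.139 0.139]
 [0.139 0.14  0.14  0.14  0.139 0.14  0.139]
 [0.139 0.14  0.139 0.136 0.137 0.138 0.14 ]
 [0.14  0.138 0.136 0.137 0.136 0.138 0.137]
 [0.142 0.137 0.137 0.138 0.137 0.137 0.136]
 [0.088 0.088 0.088 0.089 0.087 0.089 0.088]]
```

```bash
cat > knob.py <<'E'
from h import *
import sys
def m(p): 
    g=p[270:330,285:350].min(2)>110; r=np.where(g)[0]; return g.sum(), (r.min()+270, r.max()+270) if len(r) else None
if len(sys.argv)>1:
    for i in (2,3): print(m(cv2.imread(f"pics/w{i}.png")))
p,d=vision.read_camera("wrist"); print("knob",m(p))
E
python3 knob.py a
python3 -m crank '[[-1,-1,0,0,0],[-1,-2,0,0,0],[-1,-3,0,0,0],[-1,-4,0,0,0],[-1,-5,0,0,0],[-1,-6,0,0,0]]'; python3 knob.py
```

```text
(np.int64(258), (np.int64(305), np.int64(315)))
(np.int64(256), (np.int64(305), np.int64(315)))
knob (np.int64(257), (np.int64(305), np.int64(315)))
time: 6.82
tool_pos: [0.4789, -0.3288, 0.258]
tool_rot: [3.141, 0.0, 1.843]
contact_force: [-0.7, -0.4, -3.6]
opening: 0.0297
grip_force: 12.0
knob (np.int64(256), (np.int64(305), np.int64(315)))
```

```bash
python3 -m crank '[[-1,-1,0,0,0],[-1,-2,0,0,0],[-1,-3,0,0,0],[-1,-4,0,0,0],[-1,-5,0,0,0],[-1,-6,0,0,0]]'; python3 knob.py
```

```text
time: 7.37
tool_pos: [0.4805, -0.3348, 0.2581]
tool_rot: [3.141, 0.001, 1.843]
contact_force: [0.1, -0.2, -3.9]
opening: 0.0302
grip_force: 12.0
knob (np.int64(0), None)
```

```bash
python3 look.py 4
```

```text
(no output)
```

View pics/c4.png

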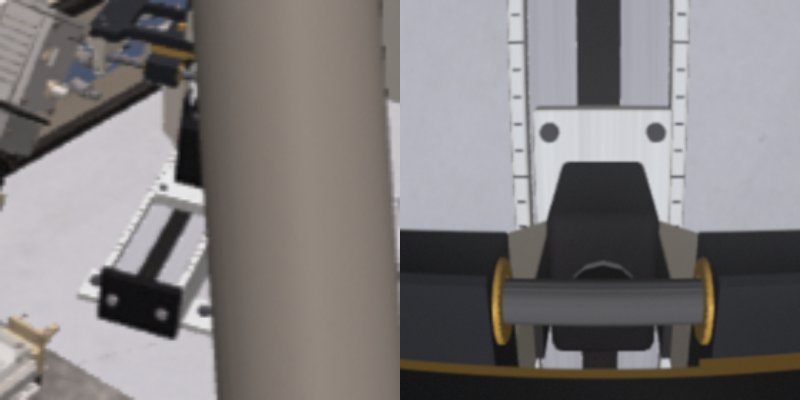

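The knob's bright top has gone from the wrist view (only its rim is left near (603,265) in the crop), so the plunger has dropped. I'll release and rise.

```bash
python3 -m crank '[[-1,0,0,0.3,0],[-1,0,0,0.3,0],[0.3,0,0,0.3,0],[0.3,0,0,0.3,0],[0.3,0,0,0.3,0],[0.3,0,0,0.3,0],[0.3,0,0,0.3,0],[0.3,0,0,0.3,0]]'; python3 -m crank '[[0.3,0,0,-10,0],[0.3,0,0,-30,0],[0.3,0,0,-60,0],[0.3,0,0,-90,0],[0.3,-20,0,-120,0],[0.3,-55,0,-122,0],[0.3,-90,0,-122,0],[0.3,-125,0,-122,0],[0.3,-150,0,-122,0],[0.3,-165,0,-122,0],[0.3,-165,0,-122,0]]'
python3 - <<'E'
from h import *
p,d=vision.read_camera("top"); cv2.imwrite("pics/t5.png",p[...,::-1]); cv2.imwrite("pics/t5c.png",cv2.resize(p[240:350,300:470,::-1],None,fx=4,fy=4))
W=cloud("top",d);z=W[...,2]
m=np.zeros(d.shape,bool); m[255:335,310:450]=True; m&=d>0
for lo,hi in((.085,.119),(.119,.16)):
    k=(m&(z>lo)&(z<hi)).astype(np.uint8); n,l,s,ce=cv2.connectedComponentsWithStats(k)
    for i in range(1,n):
        if s[i,4]>15:
            q=W[l==i]; r=cv2.minAreaRect((q[:,:2]*1000).astype(np.float32)); print(ce[i].round(),q.mean(0).round(4),np.percentile(q[:,2],90),np.round(r[0],1),np.round(r[1],1))
p,d=vision.read_camera("wrist"); cv2.imwrite("pics/w5.png",p[...,::-1])
E
```

```text
time: 8.18
tool_pos: [0.4804, -0.3344, 0.2577]
tool_rot: [3.142, 0.0, 1.843]
contact_force: [-0.3, -0.1, -0.0]
opening: 0.0593
grip_force: 0.0
time: 9.1
tool_pos: [0.5243, -0.4961, 0.3791]
tool_rot: [-3.141, 0.001, 1.84]
contact_force: [0.3, 0.2, 0.2]
opening: 0.0597
grip_force: 0.0
[430. 277.] [ 0.523  -0.4476  0.1085] 0.1162830718912759 [ 524.7 -448.4] [12. 23.]
[381. 293.] [ 0.4827 -0.3319  0.1104] 0.11444945399141096 [ 483.4 -333.9] [29.9 43.9]
[382. 293.] [ 0.4831 -0.3333  0.1259] 0.1294850520583354 [ 483.3 -333.4] [17.8 16.7]
```

View pics/w5.png

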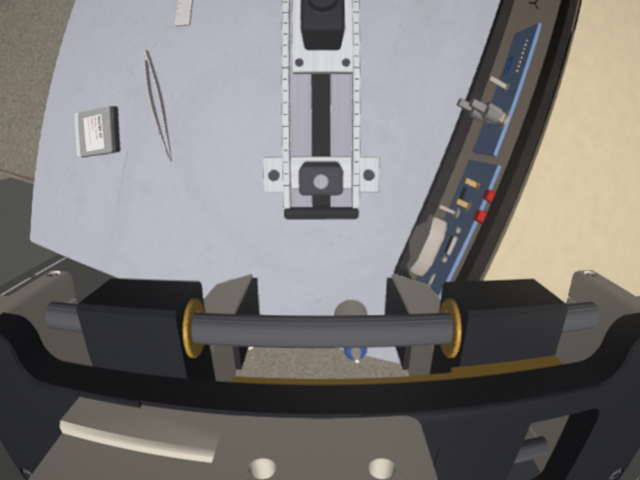

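The top depth confirms it: the knob is now at 0.126 m, down from 0.1356, and the probe is at +4.7 mm. The wrist view shows the stop's block at about (320,180), next to the instrument box. Gripped across the rail there, the wide gripper body would hit the box. So I'll turn 90° with the fingers shut and push the stop from behind.

```bash
python3 -m crank '[[-1,1,0.5,0,-0.124],[-1,2,1,0,-0.248],[-1,3,2,0,-0.372],[-1,5,3,0,-0.496],[-1,6,3,0,-0.62],[-1,7,3,0,-0.744],[-1,7,3,0,-0.868],[-1,7,3,0,-0.992],[-1,7,3,0,-1.116],[-1,7,3,0,-1.24],[-1,7,3,0,-1.364],[-1,7,3,0,-1.488]]'; python3 -m crank '[[-1,0,0,0,-0.082],[-1,0,0,0,-0.082],[-1,0,0,0,-0.082],[-1,0,0,0,-0.082],[-1,0,0,0,-0.082],[-1,0,0,0,-0.082]]'
cat > rel.py <<'E'
from h import *
s=telemetry.observe();p=s["tool_pos"][:2]-[.4834,-.3388];f=s["contact_force"]
print("along",p@[-.270,.963]*1e3,"lat",p@[.963,.270]*1e3,"z",s["tool_pos"][2],"Falong",f[:2]@[-.27,.963],"q",s["qpos"].round(2))
E
python3 rel.py
```

```text
time: 10.2
tool_pos: [0.5258, -0.4842, 0.3807]
tool_rot: [-3.142, 0.0, -2.945]
contact_force: [0.3, 0.1, 0.6]
opening: 0.0003
grip_force: 0.0
time: 10.7
tool_pos: [0.5258, -0.4856, 0.3798]
tool_rot: [-3.141, 0.0, -2.871]
contact_force: [-0.6, -0.8, 0.0]
opening: 0.0006
grip_force: 0.0
along -152.85197016167197 lat 1.1422684084229577 z 0.37980252665540715 Falong -0.6372114962110637 q [-0.85  0.73  0.93 -0.    1.48 -2.69]
```

```bash
python3 -m crank '[[-1,0,-5,0,0],[-1,0,-5,25,0],[-1,0,-5,50,0],[-1,0,-5,70,0],[-1,0,-5,85,0],[-1,0,-5,100,0],[-1,0,-5,112,0],[-1,0,-5,120,0],[-1,0,-5,125,0],[-1,0,-5,125,0]]'; python3 rel.py; python3 look.py 6; python3 - <<'E'
from h import *
p,d=vision.read_camera("top"); a=cv2.resize(p[240:330,360:470,::-1],(490,400)); b=cv2.resize(cv2.imread("pics/w6.png"),(300,400)); cv2.imwrite("pics/c6b.png",np.hstack([a,b]))
E
```

```text
time: 11.53
tool_pos: [0.527, -0.4907, 0.2536]
tool_rot: [3.14, -0.001, -2.871]
contact_force: [-0.5, 0.6, 0.4]
opening: 0.0005
grip_force: 0.0
along -158.0804189854238 lat 0.9513466724619714 z 0.25356054498099073 Falong 0.6811021069835564 q [-0.86  0.83  1.08 -0.    1.23 -2.7 ]
```

View pics/c6b.png

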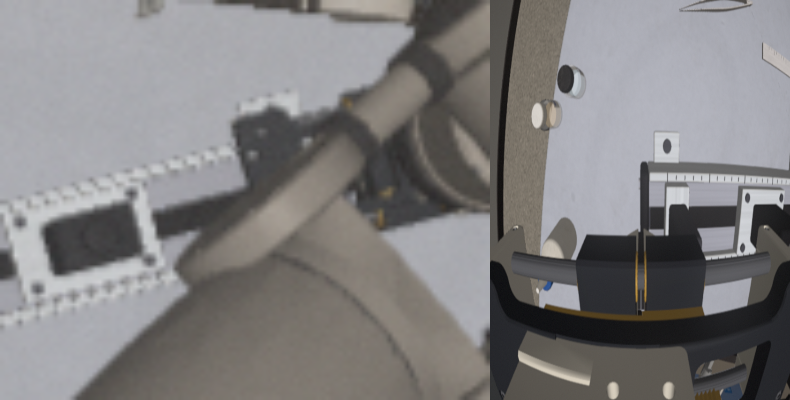

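The shut fingers stand clear behind the stop block, with no contact force. I'll push along the rail, raised 8 mm so the body clears the knob.

```bash
python3 -m crank '[[-1,0,4,-8,0],[-1,0,8,-8,0],[-1,0,13,-8,0],[-1,0,18,-8,0],[-1,0,24,-8,0],[-1,0,30,-8,0],[-1,0,36,-8,0],[-1,0,42,-8,0],[-1,0,48,-8,0],[-1,0,53,-8,0],[-1,0,57,-8,0],[-1,0,60,-8,0]]'; python3 rel.py
python3 - <<'E'
from h import *
p,d=vision.read_camera("scene"); cv2.imwrite("pics/s7.png",p[...,::-1])
p,d=vision.read_camera("wrist"); cv2.imwrite("pics/w7.png",p[...,::-1])
E
```

```text
time: 12.68
tool_pos: [0.5109, -0.4324, 0.2626]
tool_rot: [3.142, -0.0, -2.87]
contact_force: [0.4, -1.3, 1.8]
opening: 0.0007
grip_force: 0.8
along -97.55347785741714 lat 1.2116287936337455 z 0.2626387118786306 Falong -1.364263433810825 q [-0.82  0.73  1.26 -0.    1.15 -2.66]
```

View pics/w7.png

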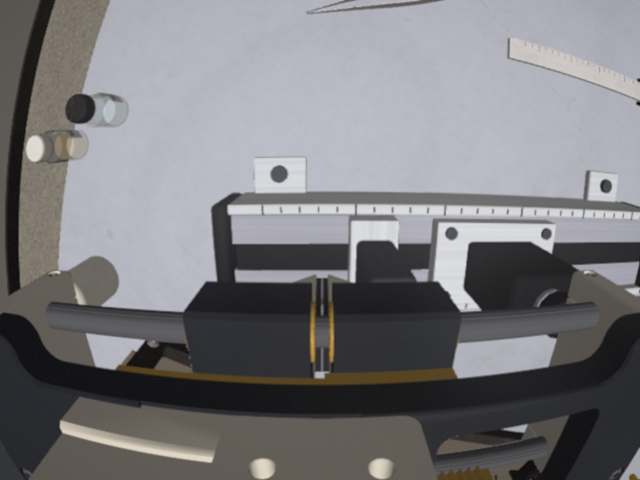

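The stop's foot (columns 350–398, 26 mm) is moving with the fingers. The sled's edge is at column 434, which leaves a gap of about 19 mm.

```bash
python3 -m crank '[[-1,0,3,0,0],[-1,0,6,0,0],[-1,0,9,0,0],[-1,0,11,0,0],[-1,0,13,0,0],[-1,0,15,0,0]]'; python3 rel.py
python3 - <<'E'
from h import *
p,d=vision.read_camera("wrist"); cv2.imwrite("pics/w8.png",cv2.resize(p[190:330,300:500,::-1],None,fx=4,fy=4))
E
```

```text
time: 13.28
tool_pos: [0.5069, -0.4183, 0.2625]
tool_rot: [3.141, -0.0, -2.87]
contact_force: [0.8, -1.3, -0.8]
opening: 0.0001
grip_force: 0.7
along -82.85686115151192 lat 1.1568979650293947 z 0.26246693091093193 Falong -1.513703063892082 q [-0.81  0.71  1.3  -0.    1.13 -2.65]
```

View pics/w8.png

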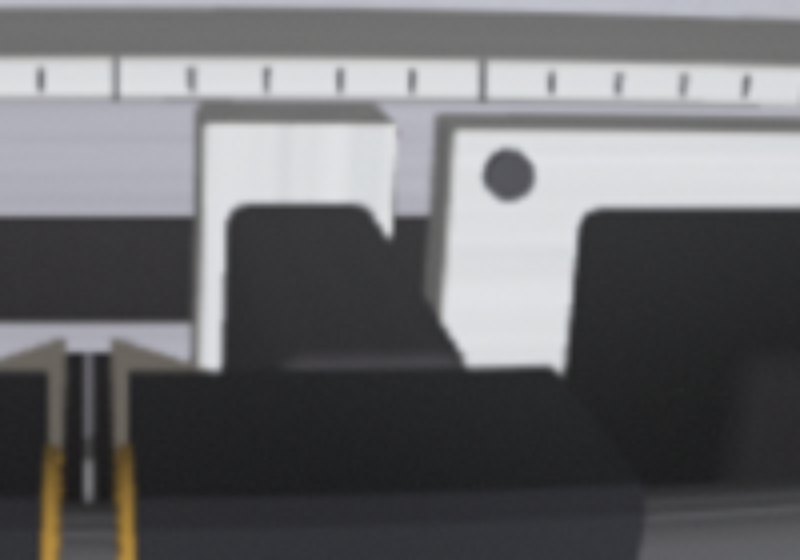

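The gap between the foot edge (395) and the sled face (438) is about 5.7 mm. I'll creep from here.

```bash
python3 -m crank '[[-1,0,1,0,0],[-1,0,2,0,0],[-1,0,3,0,0],[-1,0,3.5,0,0],[-1,0,4,0,0],[-1,0,4,0,0]]'; python3 rel.py;  python3 -m crank '[[-1,0,0.3,0,0],[-1,0,0.6,0,0],[-1,0,0.6,0,0]]'; python3 rel.py
```

```text
time: 13.83
tool_pos: [0.5059, -0.4145, 0.2626]
tool_rot: [3.142, -0.0, -2.87]
contact_force: [-0.7, -1.6, -0.1]
opening: 0.0001
grip_force: 0.5
along -79.00367897754589 lat 1.2069667313719714 z 0.2626090644600012 Falong -1.3352069127403565 q [-0.8   0.7   1.31 -0.    1.12 -2.65]
time: 14.08
tool_pos: [0.5057, -0.414, 0.2626]
tool_rot: [-3.142, -0.0, -2.87]
contact_force: [0.2, -0.8, -0.7]
opening: 0.0003
grip_force: 0.6
along -78.46873490608714 lat 1.2111824147661836 z 0.2626278253235242 Falong -0.8233528562423013 q [-0.8   0.7   1.32 -0.    1.12 -2.65]
```

```bash
python3 -m crank '[[-1,0,0.3,0,0],[-1,0,0.5,0,0],[-1,0,0.5,0,0]]'; python3 rel.py
cat > gap.py <<'E'
from h import *
import sys
p,d=vision.read_camera("wrist"); c=cv2.resize(p[190:330,300:500],None,fx=4,fy=4); cv2.imwrite(f"pics/g{sys.argv[1]}.png",c[...,::-1])
r=c[150:200,300:470].min(2).mean(0); print("dark cols",300+np.where(r<r.max()-25)[0])
E
python3 gap.py 1
```

```text
time: 14.33
tool_pos: [0.5056, -0.4135, 0.2626]
tool_rot: [-3.142, -0.0, -2.87]
contact_force: [-0.4, -0.7, -0.6]
opening: 0.0007
grip_force: 0.7
along -77.9391579256138 lat 1.2287332158513113 z 0.2626177953761861 Falong -0.5386714686405193 q [-0.8   0.7   1.32 -0.    1.12 -2.64]
dark cols [392 393 394 395 396 397 398 399 400 401 402 403 404 405 406 407 408 409
 410 411 412 413 414 415 416 417 418 419 447 448 449 450 451 452 453 454
 455 456 457 458 459 460 461 462 463 464 465 466 467 468 469]
```

```bash
python3 -m crank '[[-1,0,0.3,0,0],[-1,0,0.5,0,0],[-1,0,0.5,0,0]]'; python3 rel.py;python3 gap.py 2
```

```text
time: 14.63
tool_pos: [0.5055, -0.413, 0.2626]
tool_rot: [-3.142, -0.0, -2.87]
contact_force: [-0.5, -1.7, -1.5]
opening: 0.0006
grip_force: 0.6
along -77.43801873839931 lat 1.228177482886675 z 0.26262663172150374 Falong -1.4881486795957508 q [-0.8   0.7   1.32 -0.    1.12 -2.64]
dark cols [391 392 393 394 395 396 397 398 399 400 401 402 403 404 405 406 407 408
 409 410 411 412 413 414 415 444 445 446 447 448 449 450 451 452 453 454
 455 456 457 458 459 460 461 462 463 464 465 466 467 468 469]
```

```bash
python3 -m crank '[[-1,0,0.3,0,0],[-1,0,0.5,0,0],[-1,0,0.5,0,0]]'; python3 rel.py;python3 gap.py 3
```

```text
time: 14.93
tool_pos: [0.5053, -0.4125, 0.2626]
tool_rot: [-3.142, -0.0, -2.87]
contact_force: [0.1, -2.4, -0.9]
opening: 0.0002
grip_force: 0.6
along -76.93069824526994 lat 1.223804141157818 z 0.2626259803670372 Falong -2.286756897353636 q [-0.8   0.7   1.32 -0.    1.12 -2.64]
dark cols [391 392 393 394 395 396 397 398 399 400 401 402 403 404 405 406 407 408
 409 410 411 440 441 442 443 444 445 446 447 448 449 450 451 452 453 454
 455 456 457 458 459 460 461 462 463 464 465 466 467 468 469]
```

View pics/g3.png

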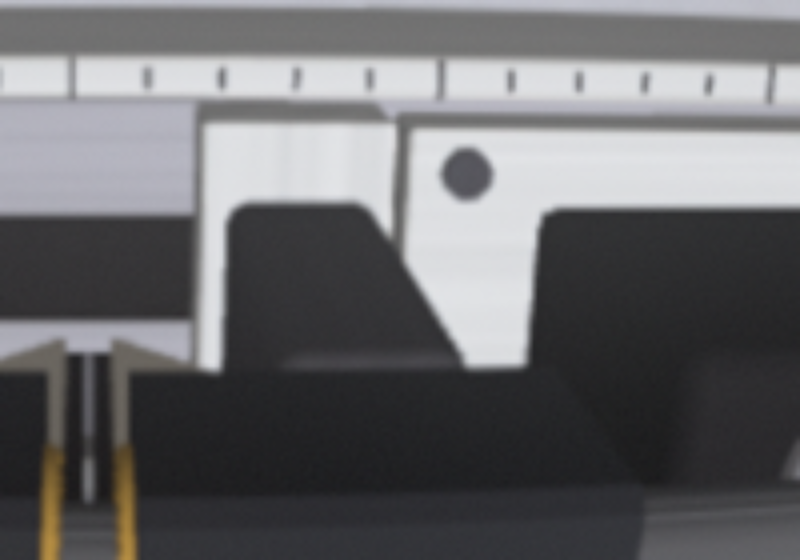

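A sliver remains: the foot edge is at 395 and the sled face at about 400. The face still moved 4 px on this step, so they aren't touching yet.

```bash
python3 -m crank '[[-1,0,0.3,0,0],[-1,0,0.5,0,0],[-1,0,0.5,0,0]]'; python3 rel.py;python3 gap.py 4
```

```text
time: 15.23
tool_pos: [0.5052, -0.412, 0.2626]
tool_rot: [-3.142, -0.0, -2.87]
contact_force: [-0.9, -2.4, -1.2]
opening: 0.0007
grip_force: 0.6
along -76.40727904005884 lat 1.243862264893993 z 0.2626462528245329 Falong -2.1008824722020796 q [-0.8   0.7   1.32 -0.    1.12 -2.64]
dark cols [391 392 393 394 395 396 397 398 399 400 401 402 403 404 405 406 407 437
 438 439 440 441 442 443 444 445 446 447 448 449 450 451 452 453 454 455
 456 457 458 459 460 461 462 463 464 465 466 467 468 469]
```

```bash
python3 -m crank '[[-1,0,0.3,0,0],[-1,0,0.4,0,0],[-1,0,0.4,0,0]]'; python3 rel.py;python3 gap.py 5
```

```text
time: 15.53
tool_pos: [0.5051, -0.4117, 0.2626]
tool_rot: [-3.142, -0.0, -2.87]
contact_force: [-0.5, -1.1, -0.6]
opening: 0.0006
grip_force: 0.7
along -76.04366048503063 lat 1.2222233789798789 z 0.2626168998052515 Falong -0.9574923740568608 q [-0.8   0.7   1.32 -0.    1.12 -2.64]
dark cols [391 392 393 394 395 396 397 398 399 400 401 402 403 404 405 434 435 436
 437 438 439 440 441 442 443 444 445 446 447 448 449 450 451 452 453 454
 455 456 457 458 459 460 461 462 463 464 465 466 467 468 469]
```

```bash
python3 -m crank '[[-1,0,0.3,0,0],[-1,0,0.4,0,0],[-1,0,0.4,0,0]]'; python3 rel.py;python3 gap.py 6
```

```text
time: 15.83
tool_pos: [0.505, -0.4113, 0.2626]
tool_rot: [-3.142, -0.0, -2.87]
contact_force: [0.0, -1.4, -0.7]
opening: 0.0003
grip_force: 0.7
along -75.64637440545074 lat 1.2123746299680922 z 0.2626369115829724 Falong -1.3287086027305584 q [-0.8   0.7   1.32 -0.    1.12 -2.64]
dark cols [391 392 393 394 395 396 397 398 399 400 401 402 431 432 433 434 435 436
 437 438 439 440 441 442 443 444 445 446 447 448 449 450 451 452 453 454
 455 456 457 458 459 460 461 462 463 464 465 466 467 468 469]
```

```bash
python3 -m crank '[[-1,0,0.3,0,0],[-1,0,0.4,0,0],[-1,0,0.4,0,0]]'; python3 rel.py;python3 gap.py 7
```

```text
time: 16.13
tool_pos: [0.5049, -0.4109, 0.2626]
tool_rot: [-3.142, -0.0, -2.87]
contact_force: [-0.6, -1.0, -0.9]
opening: 0.0004
grip_force: 0.7
along -75.23920261671228 lat 1.2370655249190752 z 0.26262699439271076 Falong -0.8341098151810324 q [-0.8   0.7   1.33 -0.    1.12 -2.64]
dark cols [391 392 393 394 395 396 397 398 399 428 429 430 431 432 433 434 435 436
 437 438 439 440 441 442 443 444 445 446 447 448 449 450 451 452 453 454
 455 456 457 458 459 460 461 462 463 464 465 466 467 468 469]
```

```bash
python3 -m crank '[[-1,0,0.3,0,0],[-1,0,0.4,0,0],[-1,0,0.4,0,0]]'; python3 rel.py;python3 gap.py 8
```

```text
time: 16.43
tool_pos: [0.5048, -0.4105, 0.2627]
tool_rot: [-3.141, -0.0, -2.87]
contact_force: [-0.2, -1.6, -0.8]
opening: 0.0004
grip_force: 0.7
along -74.84887030075596 lat 1.2402101972925097 z 0.26266396602144826 Falong -1.49383978426228 q [-0.8   0.7   1.33 -0.    1.12 -2.64]
dark cols [393 394 426 427 428 429 430 431 432 433 434 435 436 437 438 439 440 441
 442 443 444 445 446 447 448 449 450 451 452 453 454 455 456 457 458 459
 460 461 462 463 464 465 466 467 468 469]
```

```bash
python3 -m crank '[[-1,0,0.3,0,0],[-1,0,0.4,0,0],[-1,0,0.4,0,0]]'; python3 rel.py;python3 gap.py 9
```

```text
time: 16.73
tool_pos: [0.5047, -0.4103, 0.2627]
tool_rot: [-3.141, 0.0, -2.87]
contact_force: [0.4, -2.8, -2.0]
opening: 0.0007
grip_force: 1.2
along -74.59231227399627 lat 1.214148225991364 z 0.2626699280848077 Falong -2.7709832833295174 q [-0.8   0.7   1.33 -0.    1.12 -2.64]
dark cols [393 394 425 426 427 428 429 430 431 432 433 434 435 436 437 438 439 440
 441 442 443 444 445 446 447 448 449 450 451 452 453 454 455 456 457 458
 459 460 461 462 463 464 465 466 467 468 469]
```

```bash
python3 -m crank '[[-1,0,0.3,0,0],[-1,0,0.4,0,0],[-1,0,0.4,0,0]]'; python3 rel.py;python3 gap.py 10
```

```text
time: 17.03
tool_pos: [0.5046, -0.41, 0.2627]
tool_rot: [-3.141, 0.0, -2.87]
contact_force: [-0.1, -3.7, -1.1]
opening: 0.0002
grip_force: 1.8
along -74.25171548302585 lat 1.1990120714659116 z 0.2626774595744038 Falong -3.5563827166026374 q [-0.8   0.7   1.33 -0.    1.12 -2.64]
dark cols [393 394 424 425 426 427 428 429 430 431 432 433 434 435 436 437 438 439
 440 441 442 443 444 445 446 447 448 449 450 451 452 453 454 455 456 457
 458 459 460 461 462 463 464 465 466 467 468 469]
```

View pics/g10.png

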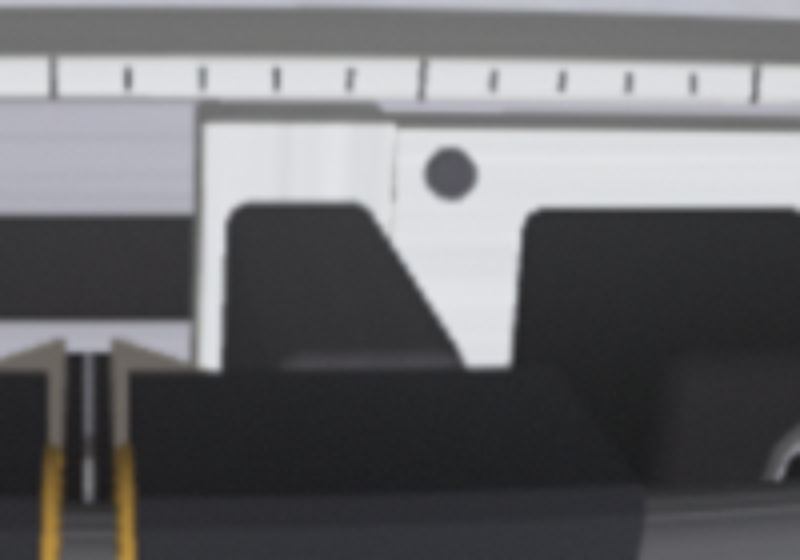

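The stop's foot now meets the sled (the joint is at column 394, with no gap), and the push force has risen to 3.6 N. I'll back off, lift clear and check the knob once from the top camera.

```bash
python3 -m crank '[[-1,0,-1,0,0],[-1,0,-4,0,0],[-1,0,-10,0,0],[-1,0,-15,0,0],[-1,0,-18,-20,0],[-1,0,-18,-50,0],[-1,0,-20,-85,0],[-1,0,-50,-110,0],[-1,0,-85,-110,0],[-1,0,-120,-110,0],[-1,0,-140,-110,0],[-1,0,-140,-110,0]]'
python3 - <<'E'
from h import *
p,d=vision.read_camera("top"); cv2.imwrite("pics/t9.png",p[...,::-1])
W=cloud("top",d);z=W[...,2]
m=np.zeros(d.shape,bool); m[255:335,310:440]=True; m&=d>0
for lo,hi in((.085,.119),(.119,.16)):
    k=(m&(z>lo)&(z<hi)).astype(np.uint8); n,l,s,ce=cv2.connectedComponentsWithStats(k)
    for i in range(1,n):
        if s[i,4]>15:
            q=W[l==i]; r=cv2.minAreaRect((q[:,:2]*1000).astype(np.float32)); print(ce[i].round(),q.mean(0).round(4),np.round(r[0],1),np.round(r[1],1),"along",(np.array(r[0])-[483.4,-338.8])@[-.27,.963])
E
```

```text
time: 18.08
tool_pos: [0.5414, -0.5486, 0.3704]
tool_rot: [3.141, -0.001, -2.873]
contact_force: [-0.2, -0.3, -1.4]
opening: 0.0004
grip_force: 0.0
[403. 288.] [ 0.4959 -0.3831  0.1109] [ 496.3 -384.8] [29.4 21.2] along -47.76063717041015
[380. 293.] [ 0.4827 -0.3312  0.11  ] [ 483.2 -333.3] [29.9 44.4] along 5.354934027099614
[382. 293.] [ 0.4831 -0.3333  0.126 ] [ 483.2 -333.3] [16.4 18.4] along 5.332481542968755
```

The centres are 53.1 mm apart (53 mm means touching), and the knob is still down at 0.126 m.

```bash
python3 -c "
from cell import ticket; print(ticket.hand_in())"
```

```text
the job is handed in; nothing more can be done
None
```

The job is handed in: the plunger is down in the groove about 5 mm to the +y side of the rail's centre, the stop is touching the probe, and the arm is clear of both; I slid the stop by pushing it from behind with shut fingers, because gripping it would have hit the box behind.

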